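Load, test and close a standby supply cabinet

TASK

Put this standby supply cabinet into service: set every battery pack down (not dropped) on the floor of the empty battery bay, then with the breaker lever up press the test button so that the lever drops, and lift the lever fully back up. Then shut the doors completely, the rebated leaf first and the flanged leaf last so that its flange laps over the rebate, and leave the other things on the bench where they are.

Things in the scene. Friction and masses are not known exactly. Their poses are not given: they have to be found in the camera images.
- cabinet: grey steel cabinet, 340 (x) x 300 (y) x 100 mm high, fixed, on its back, open front upwards. Origin: centre of its underside; x to its top end (away from the robot), y to its left. Walls 4 mm, inner floor at z = 8 mm, rim at z = 100 mm. The half nearer the robot is the battery bay, the other holds the switchgear. A door leaf is hinged along each rim at y = +150 and -150 mm, z = 100 mm, axes along x
- bay_floor (a point): centre of the battery bay's floor (cabinet x = -86, y = 0, z = 8 mm), dark rubber mat; axes as the cabinet. The bay is 160 (x) x 292 (y) mm, between the end wall and a steel rail 4 mm thick, 30 mm high across the cabinet. Four packs fit in two rows of two, long sides along y
- breaker: dark grey breaker, 130 (x) x 100 (y) x 60 mm high, fixed in the cabinet at x = 77, y = 0, z = 8 mm (origin: centre of its underside; axes as the cabinet); its face is at z = 68 mm in the cabinet. A wiring duct and a terminal strip lie beside it, under 45 mm high
- pack_1: battery pack: black block with white side labels and two brass tabs on top, 43 (x) x 97 (y) x 58 mm high, 0.5 kg, standing on the bench; origin at the centre of its underside. Two to four of the four packs are present
- pack_2: battery pack: black block with white side labels and two brass tabs on top, 43 (x) x 97 (y) x 58 mm high, 0.5 kg, standing on the bench; origin at the centre of its underside. Two to four of the four packs are present
- pack_3: battery pack: black block with white side labels and two brass tabs on top, 43 (x) x 97 (y) x 58 mm high, 0.5 kg, standing on the bench; origin at the centre of its underside. Two to four of the four packs are present
- pack_4: battery pack: black block with white side labels and two brass tabs on top, 43 (x) x 97 (y) x 58 mm high, 0.5 kg, standing on the bench; origin at the centre of its underside. Two to four of the four packs are present
- rebated_leaf (a joint): angle (rad) of the leaf on the cabinet's left (+y): 0 shut, 1.57 upright, up to 2.0. 340 mm long, 15 mm thick (inner face in the hinge plane), reaches 150 mm from its axis; along its free edge a step 20 mm wide and 8 mm thick lies 7 mm below the outer face: the rebate. Stiff hinge: stays where left, 2 to 4 N at the edge move it. Cannot shut once the flanged leaf is shut
- rebated_edge (a point): middle of the free edge of the rebated leaf, on the outer face of the 8 mm step
- flanged_leaf (a joint): angle (rad) of the leaf on the cabinet's right (-y): 0 shut, 1.57 upright, up to 2.0. 340 mm long, 15 mm thick, its panel reaches 147 mm from its axis; level with its outer face a flange 5 mm thick stands out 20 mm further (to 167 mm) and laps over the other leaf's rebate when both are shut. Same stiff hinge
- flanged_edge (a point): middle of the free edge of the flange, on the outer face
- test_button (a joint): travel (m) of the breaker's test button: 0 out, 0.007 fully in; springs back. It needs about 1.5 N to start and 6 N at the bottom, and past 4 mm it throws the lever over
- test_button_top (a point): centre of the top of the round grey test button, 16 mm across, standing 8 mm out of the breaker's face, pressed straight down; on the end of the face nearer the robot, left of the lever
- breaker_lever (a joint): angle (rad) of the breaker's lever: 0 up (on), leaning 0.35 rad to the cabinet's +x; 1.0 dropped (tripped), leaning 0.65 rad to -x. It falls over to whichever side of upright it leans, and moves with under 1 N
- breaker_lever_tip (a point): middle of the top end of the black lever, 12 mm thick (x), 26 mm wide (y), 42 mm long from its pivot. The pivot is a y axis 10 mm below the breaker's face, at x = 77, y = -18, z = 58 mm in the cabinet's frame
- carton: flat black carton, 75 x 120 x 30 mm; a bystander, not to be moved; origin at the centre of its underside
- mug: white mug, 80 mm across, 95 mm high; a bystander, not to be moved; origin at the centre of its underside
- tape_roll: roll of tape lying flat, 100 mm across, 45 mm high; a bystander, not to be moved; origin at the centre of its underside
- jar: small closed jar, 70 mm across, 90 mm high; a bystander, not to be moved; origin at the centre of its underside
- screwdriver: screwdriver lying, 190 mm long; a bystander, not to be moved; origin at its middle
- spanner: open-ended spanner lying flat, 170 mm long; a bystander, not to be moved; origin at its middle
Mind the look-alikes: they are no part of the job. Leave any green look-alike of the pack_1 alone. Leave any red look-alike of the pack_4 alone.

How it is judged (in metres and radians):
On the way, in this order (a step that is already met when the one before it is completed fails the run):
1. every battery pack stands released in the battery bay (x of pack_1 in the frame of cabinet between -0.166 and -0.006 m and y of pack_1 in the frame of cabinet between -0.146 and 0.146 m and z of each of pack_1, pack_2, pack_3, pack_4 in the frame of cabinet below 0.035 m and x of pack_2 in the frame of cabinet between -0.166 and -0.006 m and y of pack_2 in the frame of cabinet between -0.146 and 0.146 m and x of pack_3 in the frame of cabinet between -0.166 and -0.006 m and y of pack_3 in the frame of cabinet between -0.146 and 0.146 m and x of pack_4 in the frame of cabinet between -0.166 and -0.006 m and y of pack_4 in the frame of cabinet between -0.146 and 0.146 m and contact force between the fingers and pack_1 below 0.1 N and contact force between the fingers and pack_2 below 0.1 N and contact force between the fingers and pack_3 below 0.1 N and contact force between the fingers and pack_4 below 0.1 N), for 0.3 s.
2. the test button is pressed (value of joint test_button above 0.003 m).
3. the lever drops (value of joint breaker_lever above 0.85 rad), for 0.1 s.
4. the lever is lifted fully back up, the button is out (value of joint breaker_lever below 0.12 rad and value of joint test_button below 0.0015 m), for 0.2 s.
5. the rebated leaf is shut while the flanged leaf is still open (value of joint rebated_leaf below 0.04 rad and value of joint flanged_leaf above 0.3 rad), for 0.2 s.
6. the flanged leaf is shut over it (value of joint each of rebated_leaf, flanged_leaf below 0.04 rad), for 0.2 s.
At the end, for the whole second after the job is handed in: Every pack rests on the floor of the battery bay (its centre inside the bay, its origin under 35 mm above the cabinet's underside); lever up (under 0.12 rad), button out, both leaves shut to 0.04 rad (6 mm at the free edge), the flange over the rebate (all of step 4 and all of step 6 and x of pack_1 in the frame of cabinet between -0.166 and -0.006 m and y of pack_1 in the frame of cabinet between -0.146 and 0.146 m and z of each of pack_1, pack_2, pack_3, pack_4 in the frame of cabinet below 0.035 m and x of pack_2 in the frame of cabinet between -0.166 and -0.006 m and y of pack_2 in the frame of cabinet between -0.146 and 0.146 m and x of pack_3 in the frame of cabinet between -0.166 and -0.006 m and y of pack_3 in the frame of cabinet between -0.146 and 0.146 m and x of pack_4 in the frame of cabinet between -0.166 and -0.006 m and y of pack_4 in the frame of cabinet between -0.146 and 0.146 m and linear speed of each of pack_1, pack_2, pack_3, pack_4 below 0.03 m/s); the robot touches nothing.
It fails at once if a bystander is moved more than 40 mm (distance of any of carton, mug, tape_roll, jar, screwdriver, spanner from where it was at the start of the episode above 0.04 m).
It fails at once if a pack is dropped into the cabinet (over 1 m/s below its rim) ((linear speed of pack_1 above 1 m/s and z of pack_1 in the frame of cabinet below 0.08 m and x of pack_1 in the frame of cabinet between -0.166 and -0.006 m and y of pack_1 in the frame of cabinet between -0.146 and 0.146 m) or (linear speed of pack_2 above 1 m/s and z of pack_2 in the frame of cabinet below 0.08 m and x of pack_2 in the frame of cabinet between -0.166 and -0.006 m and y of pack_2 in the frame of cabinet between -0.146 and 0.146 m) or (linear speed of pack_3 above 1 m/s and z of pack_3 in the frame of cabinet below 0.08 m and x of pack_3 in the frame of cabinet between -0.166 and -0.006 m and y of pack_3 in the frame of cabinet between -0.146 and 0.146 m) or (linear speed of pack_4 above 1 m/s and z of pack_4 in the frame of cabinet below 0.08 m and x of pack_4 in the frame of cabinet between -0.166 and -0.006 m and y of pack_4 in the frame of cabinet between -0.146 and 0.146 m)).
Of pack_1, pack_2, pack_3, pack_4 only 2 to 4 are there at a start; the rules pass over those that are not, and their reading is None.
At some moment in a run one of pack_1, pack_2, pack_3, pack_4 may be knocked a few centimetres aside while the robot is not near it.
It also fails if it takes over 210 s, if anything falls off the work surface, if the arm or the gripper's body presses on something with over 40 N, if the wrist force passes 120 N, or if a joint passes its speed limit or range.

ROBOT

A 6-joint arm with a two-finger parallel gripper is mounted at the origin on the work surface. World frame = base frame: x ahead of the robot, y to its left, z up, the work surface at z = 0. Lengths are in mm, angles in rad, forces in N, time in s.
With the tool pointing down it reaches from about 300 to 1000 mm from the base axis. Payload 5.1 kg.
Tool frame: the origin (TCP) lies on the centre line of the jaws, within the pads' length; the fingertips stand manip.tip_extent ahead of it and the grasp point (between the pads) lies 11 mm behind it (manip.tip_extent is the distance from the TCP to the fingertips, in mm); z points along the fingers, y is the line along which they close (so a half turn about z gives the same grasp; the last joint's range is limited). The gripper opens to 95 mm and grips with 3 to 60 N. Pads are 20 mm wide; open, the fingers measure 119 mm over their backs; the gripper's body (75 mm by 180 mm) begins 59 mm behind the grasp point.
Start: joints at [1.248, 0.124, 1.65, -0, 1.367, -0.083], TCP at [154.403, 631.383, 222.656] pointing down, gripper open.
Joint ranges: [-2.61, 2.61], [-1.02, 2.33], [0.03, 2.71], [-1.35, 4.49], [0.32, 2.68], [-2.91, 2.91]. Speed limits (rad/s): [2.57, 2.57, 3.14, 3.14, 3.14, 3.14].

INTERFACE

Orientations are given as a unit quaternion [w, x, y, z].
In Python, from station import manip gives the robot as it stands. The module is installed in compiled form; this text tells all that it offers.
- The arm moves only by the tool jog_arm, never from a script. Its argument "targets" is a list of rows, each a list of 3 entries, a list of its own where there are three numbers: the opening, from 0 (shut) to 1 (fully open), then the shift along the tool's x, y, z in m, then the turn about the tool's z in degrees. In form: [[claw, [x, y, z], turn], ...]. A call has 1 to 12 rows; each row shifts and turns the commanded pose from where the row before left it, along the tool's axes as they then stand; what a row does not reach is not made up. A row lasts 1/10 s, in which the tool goes at most 50 mm and 8.59 degrees, less where a joint would pass 70% of its speed; a pose out of reach is approached as far as the arm can. A call with a gripper value outside its range is refused whole. The fingers move at their own pace and stop on an object; "newtons" is the grip in N (left out, the last holds). Time passes only in rows, so rows that do not move let the fingers close. It gives the time, the measured TCP pose, the force, the opening and the grip force at its end, in the units of the state.
- manip.observe(): the state, without advancing time (a new reading comes with each control period).
- manip.get_image(name): name is "side" or "top"; returns a dict with "img" (480x640x3 uint8, red, green, blue), "z_map" (480x640 float32, mm along the optical axis (not along the pixel's ray), 0 where there is no reading), "mtx" (3x3 intrinsics, pixels), "camera_from_world" (4x4, takes a point from world to camera coordinates). Camera axes: x right, y up, looking along -z (the intrinsics and any distortion apply to the point x, -y, -z); pixel columns grow to the right and rows downward; lengths in mm; the calibration is good to about 2 mm. A picture is of the moment at which its call begins.
- manip.hand_in(): hands the job in; it is judged then, once.
The state is a dict: "clock": time; "joints": joint angles; "qvel": joint speeds; "tau": joint torques, N m; "tcp_pos": TCP position; "orientation": TCP orientation; "force": force on the tool from outside, world axes, zero at the start; "wrist_torque": the same for the moment, N m; "opening": finger opening in mm; "grip_force": force on a finger pad.
Only numpy, scipy, OpenCV 4.12 (cv2) and the standard library are available. Lean on these libraries where they do the work, as an engineer would, in place of code of your own. Each camera call takes 0.05 s, during which the arm holds its last target. There are 200 camera calls.

## Working session

There is one attempt and no reset: what is moved stays moved. The work goes in short steps, Python scripts to look and compute and a tool call to move; the robot and the scene stay as the last step left them, time stands still between calls to the robot, and variables do not carry over. Pictures are saved under pics/ and viewed, at most 14 in all, crops included, and the job is handed in when it is done.

Besides the shell and the picture viewer there is one more tool, called after "Request:" as name([rows], argument=value, ...), one row to a line, values as JSON. jog_arm: Moves the arm, as the interface text tells. Its arguments: {"type":"object","properties":{"targets":{"type":"array","items":{"type":"array"}},"newtons":{"type":"number"}},"required":["targets"]}

```bash
mkdir -p pics; ls
cat > h.py <<'E'
import numpy as np, cv2
from station import manip
def shot(name):
    d=manip.get_image(name); return d
def save(d,fn,crop=None,s=1):
    im=d["img"][:,:,::-1]
    if crop: x0,y0,x1,y1=crop; im=im[y0:y1,x0:x1]
    if s!=1: im=cv2.resize(im,None,fx=s,fy=s,interpolation=cv2.INTER_CUBIC)
    cv2.imwrite(fn,im)
def cloud(d):
    K=d["mtx"];z=d["z_map"].astype(float);v,u=np.mgrid[:480,:640]
    P=np.stack([(u-K[0,2])/K[0,0]*z,-(v-K[1,2])/K[1,1]*z,-z],-1)
    T=np.linalg.inv(d["camera_from_world"])
    W=P@T[:3,:3].T+T[:3,3]; W[z==0]=np.nan
    return W
E
python3 - <<'E'
from h import *
for n in("top","side"):
    d=shot(n);save(d,f"pics/{n}0.png");np.savez(f"{n}0.npz",**d)
    print(n,d["mtx"].tolist(),d["camera_from_world"].round(3).tolist(),[k for k in d])
print(manip.observe(),manip.tip_extent)
E
```

```text
pics
top [[504.60276740473483, 0.0, 323.2751082471688], [0.0, 504.60276740473483, 239.78613268133176], [0.0, 0.0, 1.0]] [[-0.017, -1.0, -0.006, -4.559], [0.994, -0.018, 0.107, -481.538], [-0.107, -0.004, 0.994, -1630.823], [0.0, 0.0, 0.0, 1.0]] ['img', 'z_map', 'mtx', 'camera_from_world']
side [[541.1724000869317, 0.0, 319.1031281873019], [0.0, 541.1724000869317, 235.92060237912685], [0.0, 0.0, 1.0]] [[-0.772, 0.636, -0.005, 391.222], [-0.404, -0.484, 0.777, 112.003], [0.491, 0.602, 0.63, -1773.725], [0.0, 0.0, 0.0, 1.0]] ['img', 'z_map', 'mtx', 'camera_from_world']
{'clock': 0.1, 'joints': array([ 1.24839672e+00,  1.24433566e-01,  1.65153932e+00, -1.05463909e-05,
        1.36752886e+00, -8.26037049e-02]), 'qvel': array([-4.94811981e-05, -1.31069684e-03, -2.84789331e-03, -3.54963968e-04,
        4.75285311e-04, -1.82202027e-03]), 'tau': array([ 1.20071063e-04, -4.18882906e+01, -3.61095250e+01,  7.76528637e-02,
        4.62048221e-02, -8.60195337e-05]), 'tcp_pos': array([154.2279041 , 630.84409781, 221.5129506 ]), 'orientation': array([-1.86920469e-04,  1.19609774e-01,  9.92820523e-01, -9.36078864e-04]), 'force': array([0.46636532, 0.57821081, 0.3852182 ]), 'wrist_torque': array([-0.04465501, -0.02848569, -0.04126476]), 'grip_force': 0.0, 'opening': 95.07028362085325} 8.0
```

View pics/top0.png

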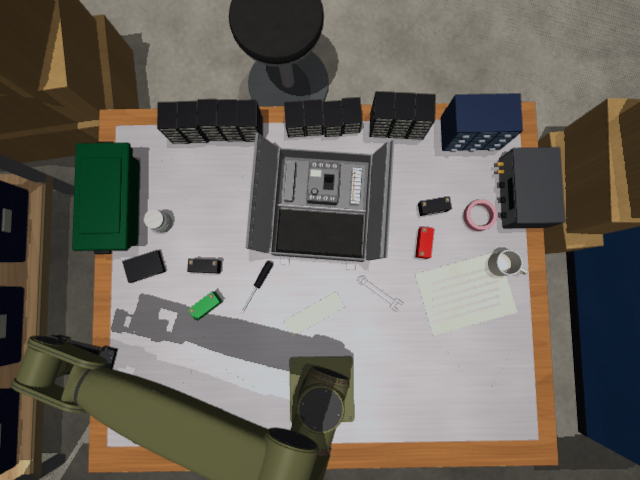

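View pics/side0.png

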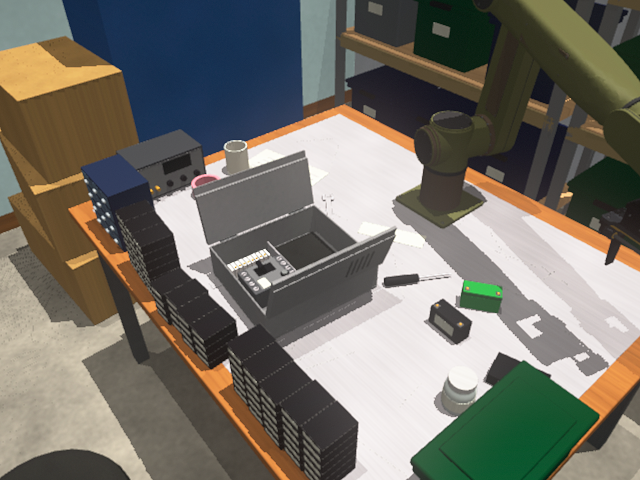

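The top view shows black blocks with tabs at (205,266) and (435,206), which fit as packs. The others are a flat black carton at (144,266), a green look-alike at (206,304), a red look-alike at (425,242) and the cabinet at (321,205). I'll confirm in one enlarged crop and measure.

```bash
cat > m.py <<'E'
from h import *
def box(W,c,r,zlo,zhi):
    v,u=np.mgrid[:480,:640]
    m=(abs(u-c[0])<r)&(abs(v-c[1])<r)&(W[...,2]>zlo)&(W[...,2]<zhi)
    p=W[m]; q=p[:,:2].astype(np.float32)
    (cx,cy),(w,h),a=cv2.minAreaRect(q)
    if w<h: a+=90; w,h=h,w   # a: long axis dir
    return dict(c=(round(cx,1),round(cy,1)),size=(round(w,1),round(h,1)),long_deg=round((a+90)%180-90,1),z=round(float(np.median(p[:,2])),1),n=int(m.sum()))
E
python3 - <<'E'
from m import *
d=dict(np.load("top0.npz"));W=cloud(d)
for n,c,r,l,h in(("A",(205,266),26,50,75),("B",(435,206),22,50,75),("green",(206,304),24,50,75),("red",(425,242),22,50,75),("carton",(144,266),30,20,45),("jar",(155,220),22,60,120),("mug",(510,262),22,70,120),("tape",(480,214),22,30,60)):
    print(n,box(W,c,r,l,h))
# cabinet rim points, leaves
for v in range(130,275,8):
    print(v,[ (u,*W[v,u].round(0).astype(int)) for u in (250,260,274,277,300,320,340,365,370,380,390) if np.isfinite(W[v,u]).all()])
im=d["img"][:,:,::-1]
a=cv2.resize(im[240:320,120:225],None,fx=3,fy=3,interpolation=2);b=cv2.resize(im[185:265,400:505],None,fx=3,fy=3,interpolation=2)
c=cv2.resize(im[145:265,240:398],(474,360),interpolation=2)
cv2.imwrite("pics/c1.png",np.hstack([a,b])); cv2.imwrite("pics/c2.png",cv2.resize(im[140:265,240:400],(768,600),interpolation=2))
E
```

```text
A {'c': (375.8, 378.3), 'size': (102.8, 98.1), 'long_deg': -6.5, 'z': 57.7, 'n': 407}
B {'c': (562.5, -377.4), 'size': (110.1, 91.6), 'long_deg': -82.2, 'z': 57.2, 'n': 406}
green {'c': (275.8, 371.5), 'size': (98.0, 44.8), 'long_deg': -54.5, 'z': 57.7, 'n': 427}
red {'c': (466.4, -343.6), 'size': (97.0, 44.6), 'long_deg': -7.9, 'z': 57.1, 'n': 401}
carton {'c': (435.3, 585.8), 'size': (134.7, 122.6), 'long_deg': 16.7, 'z': 29.8, 'n': 892}
jar {'c': (565.5, 537.6), 'size': (105.2, 63.6), 'long_deg': 49.1, 'z': 88.9, 'n': 373}
mug {'c': (395.9, -602.7), 'size': (98.4, 79.2), 'long_deg': -86.4, 'z': 88.3, 'n': 235}
tape {'c': (556.1, -539.3), 'size': (119.5, 100.4), 'long_deg': -88.4, 'z': 43.4, 'n': 383}
130 [(250, np.int64(825), np.int64(212), np.int64(122)), (260, np.int64(839), np.int64(186), np.int64(79)), (274, np.int64(866), np.int64(149), np.int64(-5)), (277, np.int64(863), np.int64(138), np.int64(5)), (300, np.int64(838), np.int64(56), np.int64(73)), (320, np.int64(841), np.int64(-9), np.int64(61)), (340, np.int64(840), np.int64(-75), np.int64(60)), (365, np.int64(859), np.int
[... 9720 characters left out ...]
94), np.int64(-166), np.int64(6)), (380, np.int64(393), np.int64(-199), np.int64(-1)), (390, np.int64(393), np.int64(-232), np.int64(0))]
274 [(250, np.int64(375), np.int64(232), np.int64(0)), (260, np.int64(373), np.int64(195), np.int64(25)), (274, np.int64(373), np.int64(152), np.int64(0)), (277, np.int64(373), np.int64(143), np.int64(-4)), (300, np.int64(372), np.int64(66), np.int64(0)), (320, np.int64(371), np.int64(0), np.int64(-3)), (340, np.int64(369), np.int64(-66), np.int64(-2)), (365, np.int64(368), np.int64(-149), np.int64(-2)), (370, np.int64(368), np.int64(-166), np.int64(-3)), (380, np.int64(367), np.int64(-199), np.int64(-3)), (390, np.int64(366), np.int64(-231), np.int64(3))]
```

View pics/c1.png

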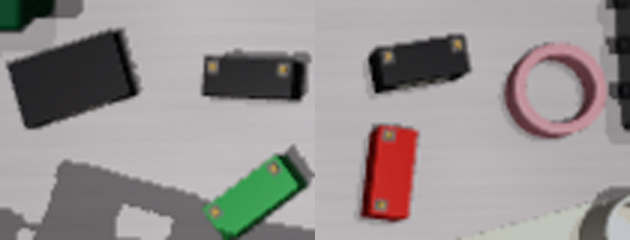

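View pics/c2.png

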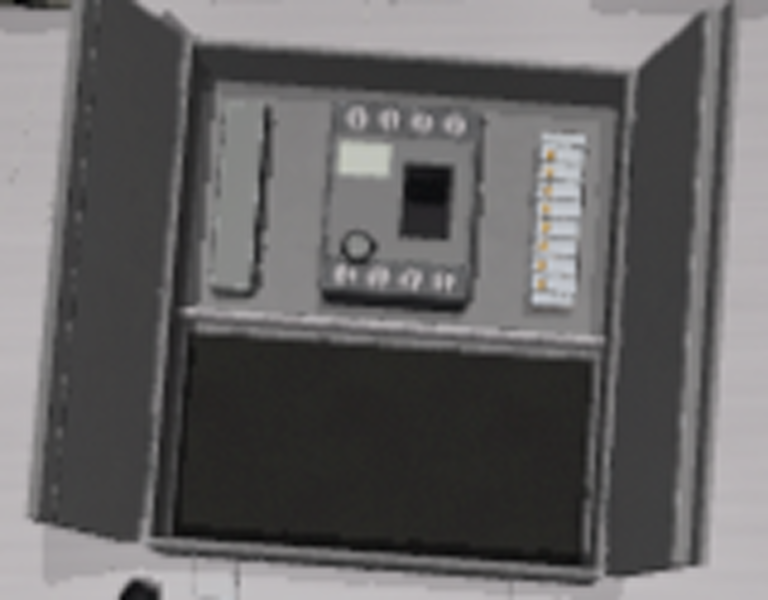

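The crops show that A (205,266) and B (435,206) are black with two brass tabs, so they are packs. The black box at (144,266) has no tabs, so it is the carton, and green and red are the look-alikes. The button is at about px (314.4,191) and the lever is up at about (329,178).

```bash
cat >> m.py <<'E'
def ray(d,u,v,z):
    K=d["mtx"];T=np.linalg.inv(d["camera_from_world"])
    r=T[:3,:3]@np.array([(u-K[0,2])/K[0,0],-(v-K[1,2])/K[1,1],-1]); o=T[:3,3]
    return (o+r*(z-o[2])/r[2])[:2]
def pack(W,c,zlo=52,zhi=64):
    m=((W[...,2]>zlo)&(W[...,2]<zhi)).astype(np.uint8)
    m=cv2.morphologyEx(m,cv2.MORPH_OPEN,np.ones((3,3),np.uint8))
    n,l=cv2.connectedComponents(m); i=l[c[1],c[0]]
    q=W[(l==i)][:,:2].astype(np.float32)
    (cx,cy),(w,h),a=cv2.minAreaRect(q)
    if w<h: a+=90; w,h=h,w
    return (round(cx,1),round(cy,1)),(round(w,1),round(h,1)),round((a+90)%180-90,1),q.mean(0).round(1)
E
python3 - <<'E'
from m import *
d=dict(np.load("top0.npz"));W=cloud(d)
print(pack(W,(205,264)),pack(W,(435,204)))
c2=lambda x,y,z:ray(d,240+x*160/768-.4,140+y*125/600-.4,z).round(1)
for n,x,y,z in(("nearR rim",598,580,100),("nearL rim",150,545,100),("farR rim in",630,72,100),("farL rim in",193,44,100),("brk FL",333,103,68),("brk FR",482,113,68),("brk NR",470,293,68),("brk NL",325,290,68),("btn",357,245,76),("rail L",180,313,38),("rail R",603,342,38)): print(n,c2(x,y,z))
# rim fit: points z 95..105 
m=(W[...,2]>94)&(W[...,2]<106); 
R=W[m]
for lo,hi,nm in((-185,-130,'R'),(115,165,'L')):
    q=R[(R[:,1]>lo)&(R[:,1]<hi)&(R[:,0]>420)&(R[:,0]<740)]
    p=np.polyfit(q[:,0],q[:,1],1);r=q[:,1]-np.polyval(p,q[:,0]);q=q[abs(r)<6];p=np.polyfit(q[:,0],q[:,1],1)
    print(nm,len(q),p, np.polyval(p,[414,580,746]).round(1))
q=R[(R[:,0]<440)&(R[:,0]>390)&(abs(R[:,1])<130)];print("near",np.polyfit(q[:,1],q[:,0],1),len(q))
m=(W[...,2]>60)&(W[...,2]<80)&(abs(W[...,1]+10)<90)&(W[...,0]>560)&(W[...,0]<760);print("brk",cv2.minAreaRect(W[m][:,:2].astype(np.float32)))
T=manip.observe();print(T["tcp_pos"])
E
```

```text
((403.4, 375.3), (97.5, 40.8), 84.1, array([405.4, 364.1], dtype=float32)) ((587.7, -382.8), (92.9, 43.1), -81.2, array([ 590.2, -380.9], dtype=float32))
nearR rim [ 406.3 -139.9]
nearL rim [434.4 151.3]
farR rim in [ 744.  -169.9]
farL rim in [768.7 120.5]
brk FL [735.3  28.8]
brk FR [726.4 -72.1]
brk NR [603.  -61.4]
brk NL [606.8  36. ]
btn [635.5  13.8]
rail L [598.3 136.5]
rail R [ 572.9 -152.3]
R 163 [-9.06252776e-02 -1.04860908e+02] [-142.4 -157.4 -172.5]
L 167 [-7.94090058e-02  1.86884342e+02] [154.  140.8 127.6]
near [9.07240968e-02 4.24027484e+02] 106
brk ((680.2924194335938, -29.47759246826172), (124.96369934082031, 158.2672119140625), 84.69024658203125)
[154.2279041  630.84409781 221.5129506 ]
```

```bash
cat >> m.py <<'E'
def plan(x,y,z,psi,o=None):
    "tool-frame shift (mm) and turn (deg) from the measured pose to a world target, tool pointing down, psi = angle of tool y"
    from scipy.spatial.transform import Rotation as Ro
    o=o or manip.observe(); q=o["orientation"]; R=Ro.from_quat([q[1],q[2],q[3],q[0]]).as_matrix()
    p=np.degrees(np.arctan2(R[1,1],R[0,1])); e=np.array([x,y,z])-o["tcp_pos"]
    f=lambda a: np.array([[np.sin(a),-np.cos(a),0],[np.cos(a),np.sin(a),0],[0,0,-1]])@e
    t=(p-psi+180)%360-180
    print(f"to {x,y,z,psi}: shift before turn {f(np.radians(p)).round(1)} after turn {f(np.radians(psi)).round(1)} turn {t:.1f}; world {e.round(1)} at psi {p:.1f}")
E
python3 - <<'E'
from m import *
d=dict(np.load("top0.npz"));s=dict(np.load("side0.npz"))
W=cloud(d);S=cloud(s)
for nm,Wc,dd in(("top",W,d),("side",S,s)):
  for n,c in(("A",(403,370)),("B",(588,-381))):
    P=Wc.reshape(-1,3);im=dd["img"].reshape(-1,3).astype(int)
    q=P[(abs(P[:,0]-c[0])<75)&(abs(P[:,1]-c[1])<75)&(P[:,2]>50)&(P[:,2]<66)&(im.sum(1)<330)&(im.max(1)-im.min(1)<60)]
    if len(q)<20: print(nm,n,len(q));continue
    v=q[:,:2]-np.median(q[:,:2],0); _,_,V=np.linalg.svd(v,full_matrices=False)
    pr=(q[:,:2])@V.T; lo,hi=np.percentile(pr,[2,98],axis=0); print(nm,n,len(q),(V.T@((lo+hi)/2)).round(1),(hi-lo).round(1),np.degrees(np.arctan2(V[0,1],V[0,0])).round(1))
r=lambda x,y:ray(d,120+x/3-.3,240+y/3-.3,58).round(1)
r2=lambda x,y:ray(d,400+(x-315)/3-.3,185+y/3-.3,58).round(1)
print("A tabs",r(213,67),r(283,70),"top",r(204,57),r(291,60),r(291,97),r(204,94)); print("B tabs",r2(389,57),r2(457,44),"top",r2(368,52),r2(377,80))
plan(403,372,150,-6)
E
```

```text
top A 381 [402.6 374.7] [93.2 41.4] -92.5
top B 364 [ 585.8 -379.8] [91.5 39.8] 98.2
side A 534 [404.3 378.5] [93.  39.7] 86.5
side B 0
A tabs [413.8 413.3] [409.3 338.4] top [424.7 423.1] [419.8 329.9] [380.3 329.7] [385.1 422.6]
B tabs [ 589.6 -342.7] [ 602.4 -416.7] top [ 595.5 -320.3] [ 564.7 -328.8]
to (403, 372, 150, -6): shift before turn [ 303.1 -192.4   71.5] after turn [231.4 274.5  71.5] turn 82.3; world [ 248.8 -258.8  -71.5] at psi 76.3
```

Request:
jog_arm([
  [1,[0,0,0],7.9],
  [1,[0,0,0],7.9],
  [1,[0,0,0],7.9],
  [1,[0,0,0],7.9],
  [1,[0,0,0],7.9],
  [1,[0,0,0],7.9],
  [1,[0,0,0],7.9],
  [1,[0,0,0],7.9],
  [1,[0,0,0],7.9],
  [1,[0,0,0],7.9],
])

```text
clock: 1.1
tcp_pos: [154.3, 631.0, 221.9]
orientation: [0.0, 0.726, 0.688, -0.001]
force: [-1.0, -0.8, -1.3]
opening: 95.1
grip_force: 0.0
```

```bash
python3 -c "
from m import *
plan(403,376,150,-3)"
```

```text
to (403, 376, 150, -3): shift before turn [241.4 262.   71.9] after turn [241.6 261.7  71.9] turn -0.1; world [ 248.7 -255.   -71.9] at psi -3.1
```

Request:
jog_arm([
  [1,[0.024,0.026,0.007],0],
  [1,[0.024,0.026,0.007],0],
  [1,[0.024,0.026,0.007],0],
  [1,[0.024,0.026,0.007],0],
  [1,[0.024,0.026,0.007],0],
  [1,[0.024,0.026,0.007],0],
  [1,[0.024,0.026,0.007],0],
  [1,[0.024,0.026,0.007],0],
  [1,[0.024,0.026,0.007],0],
  [1,[0.025,0.028,0.007],0],
  [1,[0,0,0],0],
])

```text
clock: 2.2
tcp_pos: [430.8, 858.7, 142.6]
orientation: [0.002, 0.725, 0.689, -0.004]
force: [-0.1, 0.1, -1.9]
opening: 95.3
grip_force: 0.0
```

Run:
```python
from m import *
plan(403,376,35,-3)
for n in("top","side"): d=shot(n); save(d,f"pics/{n}1.png"); np.savez(n+"1.npz",**d)
```

```text
to (403, 376, 35, -3): shift before turn [483.5  -3.3 107.6] after turn [483.5  -2.5 107.6] turn 0.1; world [ -27.8 -482.7 -107.6] at psi -2.9
```

View pics/top1.png

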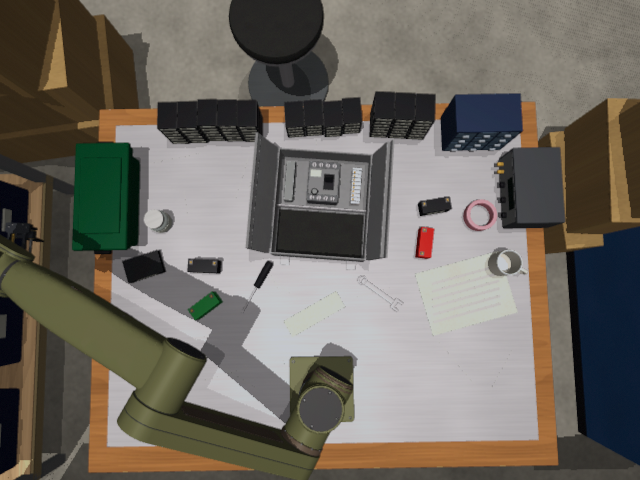

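The scene is intact and there are still only two packs (205,266) and (435,206). My helper had the tool x sign flipped, so I'm correcting it.

```bash
sed -i 's/\[\[np.sin(a),-np.cos(a),0\]/[[-np.sin(a),np.cos(a),0]/' m.py; python3 -c "
from m import *
plan(403,376,120,-3)
W=cloud(dict(np.load('top1.npz')))
print(pack(W,(204,264)),pack(W,(435,204)))"
```

```text
to (403, 376, 120, -3): shift before turn [-483.4   -1.3   28. ] after turn [-483.4    0.5   28. ] turn 0.2; world [ -24.8 -482.7  -28. ] at psi -2.8
((402.3, 374.8), (94.1, 41.8), 88.4, array([401. , 372.8], dtype=float32)) ((588.3, -386.5), (85.0, 42.1), -80.9, array([ 590.8, -388. ], dtype=float32))
```

Request:
jog_arm([
  [1,[0,0,-0.03],0],
  [1,[0,0,-0.03],0],
  [1,[0,0,0],0],
])

```text
clock: 2.6
tcp_pos: [427.2, 861.4, 224.1]
orientation: [-0.002, 0.723, 0.69, 0.006]
force: [0.1, -0.1, 1.9]
opening: 95.1
grip_force: 0.0
```

Request:
jog_arm([
  [1,[-0.04,0,0],0],
  [1,[-0.04,0,0],0],
  [1,[-0.04,0,0],0],
  [1,[-0.04,0,0],0],
  [1,[-0.04,0,0],0],
  [1,[-0.04,0,0],0],
  [1,[-0.04,0,0],0],
  [1,[-0.04,0,0],0],
  [1,[-0.04,0,0],0],
  [1,[-0.04,0,0],0],
  [1,[-0.04,0,0],0],
  [1,[-0.04,0,0.02],0],
])

```text
clock: 3.8
tcp_pos: [404.6, 379.6, 196.4]
orientation: [0.0, 0.723, 0.69, 0.004]
force: [0.1, -0.5, 1.3]
opening: 95.2
grip_force: 0.0
```

Request:
jog_arm([
  [1,[0,0,0.02],0],
  [1,[0,0,0.02],0],
  [1,[0,0,0.01],0],
  [1,[0,0,0],0],
  [1,[0,0,0],0],
])

```text
clock: 4.3
tcp_pos: [404.5, 380.5, 143.6]
orientation: [0.0, 0.724, 0.69, 0.001]
force: [-0.3, 0.6, 0.4]
opening: 95.2
grip_force: 0.0
```

```bash
python3 -c "
from m import *
plan(403,376,35,-2.5)"
```

```text
to (403, 376, 35, -2.5): shift before turn [ -4.6  -1.3 108.6] after turn [ -4.6  -1.3 108.6] turn -0.2; world [  -1.5   -4.5 -108.6] at psi -2.7
```

Request:
jog_arm([
  [1,[-0.005,-0.001,0.03],0],
  [1,[0,0,0.03],0],
  [1,[0,0,0.03],0],
  [1,[0,0,0.018],0],
  [1,[0,0,0],0],
  [0,[0,0,0],0],
  [0,[0,0,0],0],
  [0,[0,0,0],0],
  [0,[0,0,0],0],
  [0,[0,0,0],0],
  [0,[0,0,0],0],
  [0,[0,0,0],0],
], newtons=30)

```text
clock: 5.5
tcp_pos: [402.8, 375.1, 34.7]
orientation: [-0.001, 0.724, 0.69, -0.001]
force: [-4.8, 0.2, 3.8]
opening: 44.9
grip_force: 2.4
```

Request:
jog_arm([
  [0,[0,0,0],0],
  [0,[0,0,0],0],
  [0,[0,0,-0.015],0],
  [0,[0,0,-0.02],0],
  [0,[0,0,-0.03],0],
  [0,[0,0,-0.04],0],
  [0,[0,0,-0.04],0],
  [0,[0,0,-0.04],0],
  [0,[0,0,-0.04],0],
  [0,[0,0,-0.035],0],
  [0,[0,0,-0.03],0],
  [0,[0,0,0],0],
])

```text
clock: 6.7
tcp_pos: [405.2, 376.1, 330.3]
orientation: [0.001, 0.724, 0.69, 0.005]
force: [0.3, 0.4, -5.0]
opening: 43.0
grip_force: 30.0
```

```bash
python3 -c "
from m import *
plan(511.7,62.9,320,-4.9)"
```

```text
to (511.7, 62.9, 320, -4.9): shift before turn [-307.8  121.4   10.3] after turn [-303.   132.8   10.3] turn 2.1; world [ 106.5 -313.2  -10.3] at psi -2.8
```

Request:
jog_arm([
  [0,[-0.015,0.006,0],2.1],
  [0,[-0.029,0.013,0],0],
  [0,[-0.03,0.013,0],0],
  [0,[-0.03,0.013,0],0],
  [0,[-0.03,0.013,0],0],
  [0,[-0.03,0.013,0],0],
  [0,[-0.03,0.013,0],0],
  [0,[-0.03,0.013,0],0],
  [0,[-0.03,0.013,0],0],
  [0,[-0.029,0.013,0],0],
  [0,[-0.02,0.01,0],0],
  [0,[0,0,0],0],
])

```text
clock: 7.9
tcp_pos: [510.3, 58.9, 320.7]
orientation: [-0.001, 0.738, 0.675, -0.003]
force: [0.0, 1.1, -6.5]
opening: 42.8
grip_force: 30.0
```

Run:
```python
from m import *
plan(511.7,62.9,43,-4.9)
d=shot("top");save(d,"pics/t2.png",(230,130,410,280),4)
```

```text
to (511.7, 62.9, 43, -4.9): shift before turn [  4.1   1.  277.7] after turn [  4.1   1.  277.7] turn -0.2; world [   1.4    4.  -277.7] at psi -5.1
```

View pics/t2.png

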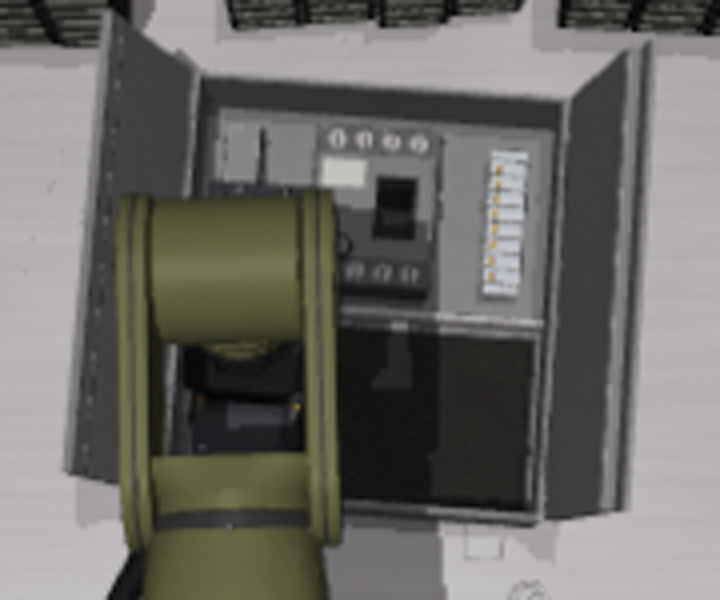

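Request:
jog_arm([
  [0,[0.004,0.001,0.02],0],
  [0,[0,0,0.03],0],
  [0,[0,0,0.035],0],
  [0,[0,0,0.035],0],
  [0,[0,0,0.035],0],
  [0,[0,0,0.035],0],
  [0,[0,0,0.03],0],
  [0,[0,0,0.025],0],
  [0,[0,0,0.015],0],
  [0,[0,0,0],0],
  [0,[0,0,0],0],
])

```text
clock: 9.05
tcp_pos: [512.4, 66.3, 64.9]
orientation: [0.0, 0.736, 0.677, 0.0]
force: [0.7, 0.6, -4.5]
opening: 42.7
grip_force: 30.0
```

Run:
```python
from m import *
plan(511.7,62.9,43,-4.9)
```

```text
to (511.7, 62.9, 43, -4.9): shift before turn [-3.5 -0.4 21.9] after turn [-3.5 -0.4 21.9] turn 0.1; world [ -0.7  -3.4 -21.9] at psi -4.8
```

Request:
jog_arm([
  [0,[-0.002,0,0.008],0],
  [0,[0,0,0.007],0],
  [0,[0,0,0.004],0],
  [0,[0,0,0.003],0],
  [0,[0,0,0],0],
  [0,[0,0,0],0],
])

```text
clock: 9.65
tcp_pos: [512.3, 64.1, 42.7]
orientation: [0.0, 0.736, 0.677, 0.0]
force: [0.2, 0.5, -5.7]
opening: 43.1
grip_force: 30.0
```

Request:
jog_arm([
  [0,[0,0,0.001],0],
  [0,[0,0,0.001],0],
  [0,[0,0,0],0],
])

```text
clock: 9.95
tcp_pos: [512.3, 64.1, 42.6]
orientation: [-0.0, 0.736, 0.677, -0.0]
force: [-6.2, -0.8, 8.3]
opening: 42.8
grip_force: 30.0
```

Contact with the floor, so I release gently and lift.

Request:
jog_arm([
  [0.55,[0,0,0],0],
  [0.7,[0,0,0],0],
  [0.8,[0,0,0],0],
  [0.8,[0,0,0],0],
  [0.8,[0,0,0],0],
  [0.8,[0,0,-0.01],0],
  [0.8,[0,0,-0.03],0],
  [0.8,[0,0,-0.04],0],
  [0.8,[0,0,-0.04],0],
  [0.8,[0,0,-0.04],0],
  [0.8,[0,0,-0.04],0],
  [0.8,[0,0,-0.04],0],
])

```text
clock: 11.15
tcp_pos: [511.8, 64.2, 283.2]
orientation: [0.0, 0.736, 0.677, 0.0]
force: [-0.1, -0.1, 1.2]
opening: 76.2
grip_force: 0.0
```

Request:
jog_arm([
  [1,[0,0,-0.03],0],
  [1,[0,0,-0.03],0],
  [1,[-0.02,0,-0.005],0],
  [1,[-0.04,0,0],0],
  [1,[-0.04,0,0],0],
  [1,[-0.04,0,0],0],
  [1,[-0.04,0,0],0],
  [1,[-0.04,0,0],0],
  [1,[-0.04,0,0],0],
  [1,[-0.04,0,0],0],
  [1,[-0.04,0,0],0],
  [1,[-0.02,0,0],0],
])

```text
clock: 12.35
tcp_pos: [480.9, -297.2, 346.1]
orientation: [0.0, 0.737, 0.676, -0.0]
force: [-0.1, 0.1, 0.7]
opening: 95.2
grip_force: 0.0
```

Run:
```python
from m import *
d=shot("top");W=cloud(d);np.savez("t3.npz",**d)
P=W.reshape(-1,3);im=d["img"].reshape(-1,3).astype(int)
for n,c,zl,zh in(("B",(588,-381),50,66),("A in bay",(512,63),60,74)):
    q=P[(abs(P[:,0]-c[0])<75)&(abs(P[:,1]-c[1])<75)&(P[:,2]>zl)&(P[:,2]<zh)&(im.sum(1)<330)&(im.max(1)-im.min(1)<60)]
    print(n,len(q))
    if len(q)>50:print(np.median(q,0),np.percentile(q,[2,98],axis=0).round(0).tolist())
plan(587,-380.5,150,8.5)
save(d,"pics/t3.png")
```

```text
B 125
[ 589.34630281 -321.99156955   57.1265705 ] [[540.0, -340.0, 51.0], [609.0, -306.0, 64.0]]
A in bay 348
[513.40709634  64.0908647   65.50415946] [[491.0, 19.0, 61.0], [536.0, 112.0, 72.0]]
to (587, -380.5, 150, 8.5): shift before turn [-71.9 113.1 195.8] after turn [-96.5  93.1 195.8] turn -13.6; world [ 106.3  -81.7 -195.8] at psi -5.1
```

View pics/t3.png

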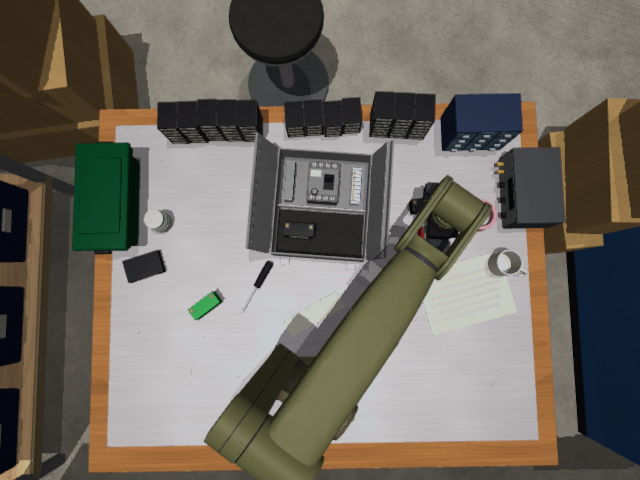

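The pack stands in the bay at (300,229). B may have shifted, so I move the arm clear and look again.

Request:
jog_arm([
  [1,[0.04,0,0],0],
  [1,[0.04,0,0],0],
  [1,[0.04,0,0],0],
  [1,[0.04,0,0],0],
  [1,[0.04,0,0],0],
  [1,[0.04,0,0],0],
  [1,[0.0,0,0],0],
  [1,[0,0,0],0],
])

```text
clock: 13.2
tcp_pos: [501.9, -54.5, 346.3]
orientation: [0.0, 0.736, 0.677, 0.0]
force: [-0.7, -0.1, 0.2]
opening: 95.2
grip_force: 0.0
```

Run:
```python
from m import *
d=shot("top");W=cloud(d)
P=W.reshape(-1,3);im=d["img"].reshape(-1,3).astype(int)
q=P[(abs(P[:,0]-588)<100)&(abs(P[:,1]+370)<110)&(P[:,2]>50)&(P[:,2]<66)&(im.sum(1)<330)&(im.max(1)-im.min(1)<60)]
(cx,cy),s,a=cv2.minAreaRect(q[:,:2].astype(np.float32));print(len(q),cx,cy,s,a,np.median(q,0))
v=q[:,:2]-np.median(q[:,:2],0); _,_,V=np.linalg.svd(v,full_matrices=False)
pr=(q[:,:2])@V.T; lo,hi=np.percentile(pr,[2,98],axis=0); print((V.T@((lo+hi)/2)).round(1),(hi-lo).round(1),np.degrees(np.arctan2(V[0,1],V[0,0])).round(1))
plan(587,-380.5,150,8.5)
save(d,"pics/t4.png",(390,160,510,270),5)
```

```text
357 558.3613891601562 -355.2621765136719 (110.08001708984375, 96.61683654785156) 9.713932991027832 [ 590.58413207 -347.74735579   57.34266375]
[ 565.7 -356. ] [91.2 97.4] 105.4
to (587, -380.5, 150, 8.5): shift before turn [-316.9  112.   196.1] after turn [-334.2   36.1  196.1] turn -13.3; world [  85.1 -325.2 -196.1] at psi -4.8
```

View pics/t4.png

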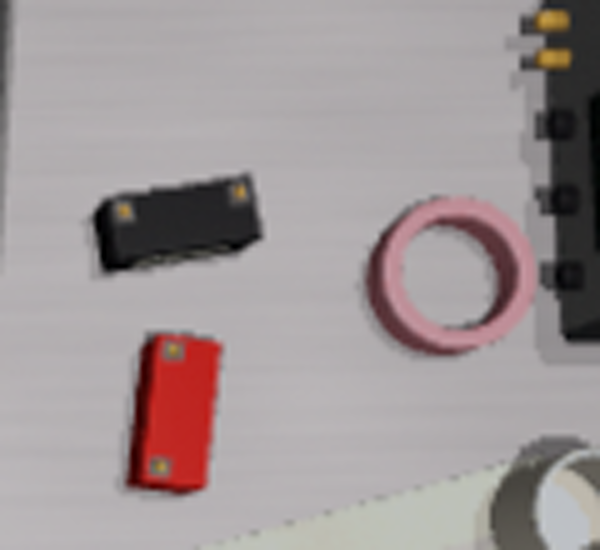

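B was knocked: its tabs are now at px (415,202) and (438,198). I'm re-measuring without the red one.

Run:
```python
from m import *
d=shot("top");W=cloud(d)
P=W.reshape(-1,3);im=d["img"].reshape(-1,3).astype(int)
q=P[(P[:,0]>548)&(P[:,0]<640)&(abs(P[:,1]+350)<90)&(P[:,2]>52)&(P[:,2]<64)&(im.sum(1)<330)&(im.max(1)-im.min(1)<60)]
v=q[:,:2]-q[:,:2].mean(0); _,_,V=np.linalg.svd(v,full_matrices=False)
pr=(q[:,:2])@V.T; lo,hi=np.percentile(pr,[2,98],axis=0); print(len(q),(V.T@((lo+hi)/2)).round(1),(hi-lo).round(1),np.degrees(np.arctan2(V[0,1],V[0,0])).round(1))
r=lambda x,y:ray(d,390+x/5-.4,160+y/5-.4,58)
print("tabs",r(125,210).round(1),r(240,191).round(1),"top corners",[r(*c).round(1) for c in((97,207),(250,175),(262,235),(112,268))])
t=r(240,191)-r(125,210);print(np.degrees(np.arctan2(-t[0],t[1])))
plan(590,-351,150,8.5)
```

```text
322 [ 591.  -349.3] [91.4 39.7] 99.3
tabs [ 597.  -311.4] [ 608.2 -386.3] top corners [array([ 599.4, -293.3]), array([ 618.6, -393.3]), array([ 579. , -399.4]), array([ 559.2, -301.6])]
-171.56873675389022
to (590, -351, 150, 8.5): shift before turn [-286.6  112.8  195.9] after turn [-304.9   43.5  195.9] turn -13.4; world [  88.1 -295.1 -195.9] at psi -4.9
```

Request:
jog_arm([
  [0.85,[-0.015,0.003,0],-7],
  [0.85,[-0.02,0.003,0],-7],
  [0.85,[-0.03,0.004,0],0],
  [0.85,[-0.03,0.004,0],0],
  [0.85,[-0.03,0.004,0],0],
  [0.85,[-0.03,0.004,0],0],
  [0.85,[-0.03,0.004,0],0],
  [0.85,[-0.03,0.004,0],0],
  [0.85,[-0.03,0.004,0],0],
  [0.85,[-0.03,0.004,0],0],
  [0.85,[-0.03,0.004,0.02],0],
  [0.85,[0,0,0.02],0],
])

```text
clock: 14.5
tcp_pos: [585.5, -356.4, 304.9]
orientation: [0.001, 0.65, 0.76, -0.0]
force: [0.1, 0.5, -0.2]
opening: 80.8
grip_force: 0.0
```

Run:
```python
from m import *
plan(590.5,-350,35,9)
W=cloud(dict(np.load("t3.npz")))
for u,v in((455,205),(440,235),(425,260),(400,290),(380,320),(350,360)):print(u,v,W[v,u].round(0))
```

```text
to (590.5, -350, 35, 9): shift before turn [  5.6   6.  269.9] after turn [  5.6   6.  269.9] turn -0.1; world [   5.     6.4 -269.9] at psi 8.9
455 205 [ 478. -283.  666.]
440 235 [ 435. -285.  514.]
425 260 [ 368. -216.  676.]
400 290 [ 310. -164.  681.]
380 320 [ 253. -123.  688.]
350 360 [179. -62. 699.]
```

Request:
jog_arm([
  [0.85,[0.003,0.003,0.02],0],
  [0.85,[0.003,0.003,0.03],0],
  [0.85,[0,0,0.03],0],
  [0.85,[0,0,0.03],0],
  [0.85,[0,0,0.03],0],
  [0.85,[0,0,0.03],0],
  [0.85,[0,0,0],0],
  [0.85,[0,0,0],0],
])

```text
clock: 15.3
tcp_pos: [590.2, -345.5, 135.5]
orientation: [-0.001, 0.649, 0.761, -0.0]
force: [0.3, -0.1, 0.8]
opening: 80.8
grip_force: 0.0
```

Run:
```python
from m import *
plan(590.5,-350,35,9)
d=shot("top");W=cloud(d);P=W.reshape(-1,3)
for x in range(300,620,40):
    q=P[(abs(P[:,0]-x)<8)&(P[:,1]<-100)&(P[:,1]>-420)&(P[:,2]>230)&(P[:,2]<800)]
    print(x,[(y,int(np.median(s[:,2]))) for y in range(-410,-110,20) if len(s:=q[abs(q[:,1]-y)<10])>1])
s=shot("side");save(s,"pics/s5.png")
```

```text
to (590.5, -350, 35, 9): shift before turn [ -4.5  -0.4 100.5] after turn [ -4.5  -0.4 100.5] turn 0.1; world [   0.3   -4.5 -100.5] at psi 9.1
300 [(-210, 590), (-190, 600), (-170, 607), (-150, 610), (-130, 617)]
340 [(-230, 573), (-210, 582), (-190, 587), (-170, 592), (-150, 598), (-130, 602)]
380 [(-270, 538), (-250, 553), (-230, 561), (-210, 568), (-190, 572), (-170, 578), (-150, 582), (-130, 577)]
420 [(-290, 517), (-270, 533), (-250, 542), (-230, 547), (-210, 553), (-190, 557), (-170, 558), (-150, 550)]
460 [(-330, 494), (-310, 487), (-290, 510), (-270, 521), (-250, 527), (-230, 531), (-210, 532), (-190, 261), (-170, 238)]
500 [(-350, 485), (-330, 488), (-310, 491), (-290, 500), (-270, 507), (-250, 506), (-230, 493), (-210, 453), (-190, 242)]
540 [(-370, 470), (-350, 431), (-270, 488), (-250, 491), (-230, 480), (-210, 260), (-190, 242)]
580 [(-410, 450), (-390, 456), (-370, 457), (-350, 457), (-330, 452), (-310, 431), (-290, 439), (-270, 479), (-210, 256), (-190, 241)]
```

View pics/s5.png

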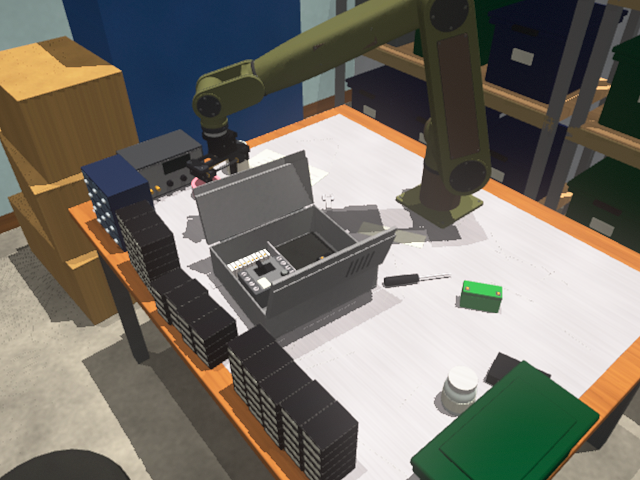

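The side view shows the forearm well above the leaves, with over 90 mm left at full descent. I descend and grip.

Request:
jog_arm([
  [0.85,[-0.004,0,0.02],0],
  [0.85,[0,0,0.03],0],
  [0.85,[0,0,0.03],0],
  [0.85,[0,0,0.02],0],
  [0.85,[0,0,0],0],
  [0,[0,0,0],0],
  [0,[0,0,0],0],
  [0,[0,0,0],0],
  [0,[0,0,0],0],
  [0,[0,0,0],0],
  [0,[0,0,0],0],
  [0,[0,0,0],0],
], newtons=30)

```text
clock: 16.6
tcp_pos: [591.3, -348.7, 36.3]
orientation: [-0.0, 0.648, 0.761, -0.0]
force: [-3.6, 0.5, 5.2]
opening: 43.4
grip_force: 29.9
```

Request:
jog_arm([
  [0,[0,0,0],0],
  [0,[0,0,0],0],
  [0,[0,0,-0.015],0],
  [0,[0,0,-0.02],0],
  [0,[0,0,-0.03],0],
  [0,[0,0,-0.04],0],
  [0,[0,0,-0.04],0],
  [0,[0,0,-0.04],0],
  [0,[0,0,-0.04],0],
  [0,[0,0,-0.04],0],
  [0,[0,0,-0.04],0],
  [0,[0,0,0],0],
])

```text
clock: 17.8
tcp_pos: [593.6, -349.3, 348.4]
orientation: [0.006, 0.648, 0.761, 0.001]
force: [0.3, -0.9, -3.6]
opening: 42.7
grip_force: 29.9
```

Run:
```python
from m import *
plan(500.5,-66.7,330,-4.9)
```

```text
to (500.5, -66.7, 330, -4.9): shift before turn [293.8 -46.8  18.4] after turn [ 273.6 -116.9   18.4] turn 14.1; world [-93.1 282.6 -18.4] at psi 9.2
```

Request:
jog_arm([
  [0,[0,0,0],7],
  [0,[0.01,-0.004,0],7.1],
  [0,[0.027,-0.012,0],0],
  [0,[0.03,-0.013,0],0],
  [0,[0.03,-0.013,0],0],
  [0,[0.03,-0.013,0],0],
  [0,[0.03,-0.013,0],0],
  [0,[0.03,-0.013,0],0],
  [0,[0.03,-0.013,0],0],
  [0,[0.03,-0.013,0],0],
  [0,[0.025,-0.012,0],0],
  [0,[0,0,0.01],0],
])

```text
clock: 19.0
tcp_pos: [494.1, -64.7, 328.7]
orientation: [-0.001, 0.736, 0.677, 0.0]
force: [-0.4, -1.1, -5.6]
opening: 42.9
grip_force: 29.9
```

Run:
```python
from m import *
plan(500.5,-66.7,44,-4.9)
```

```text
to (500.5, -66.7, 44, -4.9): shift before turn [ -1.5   6.5 284.7] after turn [ -1.5   6.5 284.7] turn 0.2; world [   6.4   -2.  -284.7] at psi -4.7
```

Request:
jog_arm([
  [0,[-0.001,0.006,0.02],0],
  [0,[0,0,0.03],0],
  [0,[0,0,0.035],0],
  [0,[0,0,0.035],0],
  [0,[0,0,0.035],0],
  [0,[0,0,0.035],0],
  [0,[0,0,0.03],0],
  [0,[0,0,0.025],0],
  [0,[0,0,0.015],0],
  [0,[0,0,0],0],
  [0,[0,0,0],0],
])

```text
clock: 20.1
tcp_pos: [501.0, -69.3, 70.4]
orientation: [-0.0, 0.737, 0.676, -0.0]
force: [0.3, 0.2, -5.6]
opening: 43.0
grip_force: 29.9
```

Request:
jog_arm([
  [0,[0,0,0.006],0],
  [0,[0,0,0.006],0],
  [0,[0,0,0.004],0],
  [0,[0,0,0.003],0],
  [0,[0,0,0],0],
  [0,[0,0,0],0],
])

```text
clock: 20.7
tcp_pos: [501.2, -69.1, 51.7]
orientation: [0.0, 0.737, 0.676, 0.0]
force: [-0.2, -0.8, -5.2]
opening: 43.1
grip_force: 29.9
```

Request:
jog_arm([
  [0,[0,0,0.003],0],
  [0,[0,0,0.002],0],
  [0,[0,0,0.001],0],
  [0,[0,0,0.001],0],
  [0,[0,0,0],0],
])

```text
clock: 21.2
tcp_pos: [501.0, -69.1, 44.5]
orientation: [-0.0, 0.737, 0.676, -0.0]
force: [-0.6, 0.2, -5.7]
opening: 42.7
grip_force: 29.9
```

Request:
jog_arm([
  [0,[0,0,0.001],0],
  [0,[0,0,0.001],0],
  [0,[0,0,0],0],
])

```text
clock: 21.5
tcp_pos: [501.3, -69.1, 44.3]
orientation: [-0.0, 0.737, 0.676, -0.0]
force: [-5.8, 1.7, 6.6]
opening: 42.6
grip_force: 29.9
```

Request:
jog_arm([
  [0.55,[0,0,0],0],
  [0.7,[0,0,0],0],
  [0.8,[0,0,0],0],
  [0.8,[0,0,0],0],
  [0.8,[0,0,0],0],
  [0.8,[0,0,-0.01],0],
  [0.8,[0,0,-0.03],0],
  [0.8,[0,0,-0.04],0],
  [0.8,[0,0,-0.04],0],
  [0.5,[0,0,0],0],
  [0,[0,0,0],0],
  [0,[0,0,0],0],
], newtons=5)

```text
clock: 22.7
tcp_pos: [500.3, -68.9, 161.5]
orientation: [-0.001, 0.737, 0.676, -0.001]
force: [-0.4, 0.2, -1.0]
opening: 57.4
grip_force: 0.0
```

Request:
jog_arm([
  [0,[0,0,0],0],
  [0,[0,0,0],0],
  [0,[0,0,0],0],
])

```text
clock: 23.0
tcp_pos: [500.6, -69.0, 161.6]
orientation: [-0.001, 0.737, 0.676, -0.001]
force: [0.3, -0.5, -0.7]
opening: 33.5
grip_force: 0.0
```

Run:
```python
from m import *
plan(635.5,13.8,120,-4.9)
s=shot("side");np.savez("s6.npz",**s)
save(s,"pics/s6.png",(190,180,410,350),3.5)
```

```text
to (635.5, 13.8, 120, -4.9): shift before turn [ 94.1 127.3  41.6] after turn [ 94.  127.3  41.6] turn -0.0; world [134.9  82.8 -41.6] at psi -4.9
```

View pics/s6.png

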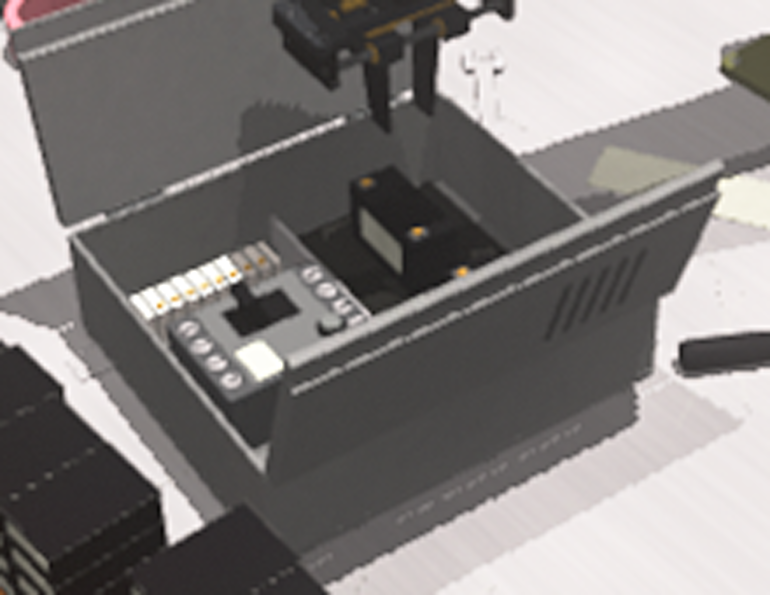

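The side crop shows both packs standing in the bay, the lever up at (250,300) and the button at about (331,322). I cross-check the button position from this camera.

Run:
```python
from m import *
s=dict(np.load("s6.npz"))
print(ray(s,190+331/3.5-.4,180+322/3.5-.4,76))
```

```text
[635.64558414  14.30167467]
```

Request:
jog_arm([
  [0,[0.015,0.02,0],0],
  [0,[0.02,0.027,0],0],
  [0,[0.02,0.027,0],0],
  [0,[0.02,0.027,0],0],
  [0,[0.019,0.026,0.01],0],
  [0,[0,0,0.015],0],
  [0,[0,0,0.015],0],
  [0,[0,0,0],0],
  [0,[0,0,0],0],
])

```text
clock: 23.95
tcp_pos: [634.4, 13.0, 121.7]
orientation: [-0.001, 0.737, 0.676, -0.001]
force: [-0.8, 0.6, 0.7]
opening: 0.7
grip_force: 0.0
```

Request:
jog_arm([
  [0,[0.001,0.001,0.015],0],
  [0,[0,0,0.015],0],
  [0,[0,0,0.006],0],
  [0,[0,0,0.002],0],
  [0,[0,0,0.002],0],
  [0,[0,0,0.002],0],
  [0,[0,0,0],0],
])

```text
clock: 24.65
tcp_pos: [637.0, 14.5, 81.0]
orientation: [0.0, 0.737, 0.676, 0.0]
force: [-2.5, -0.5, 2.5]
opening: 0.5
grip_force: 1.5
```

Request:
jog_arm([
  [0,[0,0,0.001],0],
  [0,[0,0,0.001],0],
  [0,[0,0,0.001],0],
  [0,[0,0,0],0],
  [0,[0,0,0],0],
])

```text
clock: 25.15
tcp_pos: [637.1, 14.5, 78.0]
orientation: [0.0, 0.737, 0.676, 0.0]
force: [-2.0, -0.1, 4.8]
opening: 0.7
grip_force: 2.2
```

Request:
jog_arm([
  [0,[0,0,0.001],0],
  [0,[0,0,0],0],
  [0,[0,0,0],0],
  [0,[0,0,-0.01],0],
  [0,[0,0,-0.03],0],
  [0,[0,0,-0.04],0],
  [0,[0,-0.03,-0.03],0],
  [0,[0,-0.04,0],0],
  [0,[0,-0.04,0],0],
  [0,[0,0,0],0],
])

```text
clock: 26.15
tcp_pos: [522.8, 24.5, 184.9]
orientation: [-0.001, 0.737, 0.676, -0.001]
force: [-0.4, -0.7, 0.2]
opening: 0.7
grip_force: 0.0
```

Run:
```python
from m import *
s=shot("side");np.savez("s7.npz",**s); d=shot("top"); np.savez("t7.npz",**d)
a=cv2.resize(s["img"][230:310,215:315,::-1],(400,320),interpolation=2);b=cv2.resize(d["img"][150:230,290:390,::-1],(400,320),interpolation=2)
cv2.imwrite("pics/st7.png",np.hstack([a,b]))
o=manip.observe();print(o["tcp_pos"])
```

```text
[526.9260143   23.96405082 186.59804039]
```

View pics/st7.png

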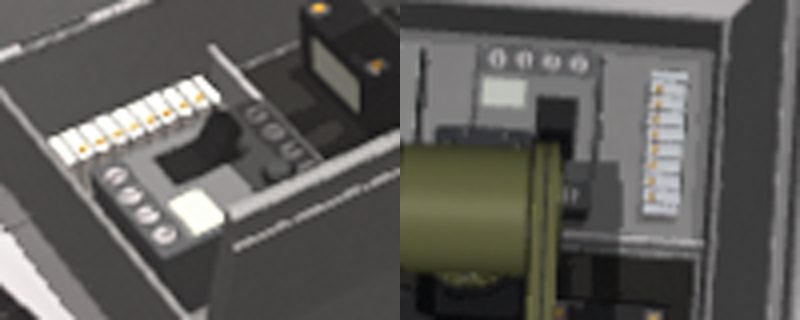

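The lever is dropped and leans towards the bay (about (215,135) in the left crop). Next I lift it from its near side.

Run:
```python
from m import *
plan(615,-29.3,88,-4.9)
```

```text
to (615, -29.3, 88, -4.9): shift before turn [-45.5  92.3  98.6] after turn [-45.5  92.3  98.6] turn -0.0; world [ 88.1 -53.3 -98.6] at psi -4.9
```

Request:
jog_arm([
  [0,[-0.022,0.03,0],0],
  [0,[-0.023,0.03,0],0],
  [0,[0,0.03,0],0],
  [0,[0,0.002,0.01],0],
  [0,[0,0,0.03],0],
  [0,[0,0,0.03],0],
  [0,[0,0,0.02],0],
  [0,[0,0,0.007],0],
  [0,[0,0,0],0],
  [0,[0,0,0],0],
])

```text
clock: 27.25
tcp_pos: [615.9, -28.8, 90.7]
orientation: [0.001, 0.737, 0.676, 0.001]
force: [0.8, 0.4, -0.3]
opening: 0.4
grip_force: 0.0
```

Run:
```python
from m import *
plan(653.6,-32.6,88,-4.9)
```

```text
to (653.6, -32.6, 88, -4.9): shift before turn [-0.5 37.9  2.7] after turn [-0.5 37.9  2.7] turn -0.0; world [37.7 -3.8 -2.7] at psi -4.9
```

Request:
jog_arm([
  [0,[0,0.006,0.002],0],
  [0,[0,0.006,0],0],
  [0,[0,0.006,0],0],
  [0,[0,0.006,0],0],
  [0,[0,0.006,0],0],
  [0,[0,0.005,0],0],
  [0,[0,0.003,0],0],
  [0,[0,0.002,0],0],
  [0,[0,0,0],0],
  [0,[0,0,0],0],
])

```text
clock: 28.25
tcp_pos: [654.2, -32.2, 86.4]
orientation: [-0.001, 0.737, 0.676, -0.001]
force: [0.3, 0.1, -0.1]
opening: 0.3
grip_force: 0.0
```

Request:
jog_arm([
  [0,[0,-0.006,0],0],
  [0,[0,-0.006,-0.01],0],
  [0,[0,-0.02,-0.03],0],
  [0,[0,-0.03,-0.04],0],
  [0,[0,-0.03,-0.03],0],
  [0,[0,-0.03,0],0],
  [0,[0,-0.03,0],0],
  [0,[0,0,0],0],
])

```text
clock: 29.05
tcp_pos: [500.5, -18.7, 198.0]
orientation: [0.0, 0.737, 0.676, -0.0]
force: [0.7, -0.2, -0.4]
opening: 0.6
grip_force: 0.0
```

Run:
```python
from m import *
s=shot("side");np.savez("s8.npz",**s); d=shot("top"); np.savez("t8.npz",**d)
a=cv2.resize(s["img"][230:310,215:315,::-1],(400,320),interpolation=2);b=cv2.resize(d["img"][150:230,290:390,::-1],(400,320),interpolation=2)
cv2.imwrite("pics/st8.png",np.hstack([a,b]))
```

```text
(no output)
```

View pics/st8.png

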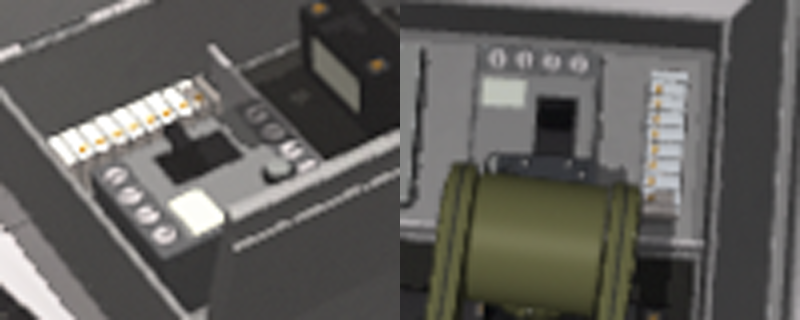

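The lever is up again and the button is out. Next, the rebated (left) leaf: I raise the tool and go outside it.

Request:
jog_arm([
  [0,[0,0,-0.03],0],
  [0,[0,0,-0.04],0],
  [0,[0,0,-0.04],0],
  [0,[0.015,0.01,-0.035],0],
  [0,[0.036,0.012,0],0],
  [0,[0.036,0.012,0],0],
  [0,[0.036,0.012,0],0],
  [0,[0.036,0.012,0],0],
  [0,[0.036,0.012,0],0],
  [0,[0.036,0.012,0],0],
  [0,[0.036,0.01,0],0],
  [0,[0,0,0],0],
])

```text
clock: 30.35
tcp_pos: [619.4, 242.7, 340.9]
orientation: [-0.001, 0.736, 0.677, -0.0]
force: [0.3, 0.4, 0.2]
opening: 0.8
grip_force: 0.0
```

```bash
cat >> m.py <<'E'
C=np.array([591.8,-9.3]);th=-.086
X=np.array([np.cos(th),np.sin(th)]);Y=np.array([-np.sin(th),np.cos(th)])
def loc():
    o=manip.observe();e=o["tcp_pos"][:2]-C;print("local x,y, tip z:",(e@X).round(1),(e@Y).round(1),(o["tcp_pos"][2]-8).round(1),o["force"].round(1))
def leaves(d):
    P=cloud(d).reshape(-1,3);e=P[:,:2]-C;x=e@X;y=e@Y;z=P[:,2]
    for s,n in((1,"rebated"),(-1,"flanged")):
        h=s*150; m=(abs(x)<150)&(z>112)&(z<275)&(s*y>-30)&(s*y<230)
        q=np.c_[s*y[m]-150,z[m]-100]; r=np.hypot(*q.T);m2=(r>40)&(r<175); a=np.arctan2(q[m2,1],-q[m2,0])
        print(n,m2.sum(),"angle pct",np.percentile(a,[5,25,50,75,95]).round(2) if m2.any() else None)
E
python3 - <<'E'
from m import *
loc(); leaves(dict(np.load("top1.npz")))
E
```

```text
local x,y, tip z: 5.9 253.4 332.9 [0.3 0.4 0.2]
rebated 1889 angle pct [1.86 1.88 1.89 1.91 1.93]
flanged 1791 angle pct [1.76 1.78 1.79 1.83 1.86]
```

Request:
jog_arm([
  [0,[0,0,0.03],0],
  [0,[0,0,0.03],0],
  [0,[0,0,0.03],0],
  [0,[0,0,0.02],0],
  [0,[-0.01,0,0],0],
  [0,[-0.01,0,0],0],
  [0,[-0.01,0,0],0],
  [0,[-0.01,0,0],0],
  [0,[-0.01,0,0],0],
  [0,[-0.01,0,0],0],
  [0,[-0.01,0,0],0],
  [0,[-0.01,0,0],0],
])

```text
clock: 31.55
tcp_pos: [612.2, 159.9, 238.0]
orientation: [0.0, 0.737, 0.676, 0.003]
force: [-5.5, 4.9, 17.7]
opening: 0.7
grip_force: 8.5
```

Run:
```python
from m import *
loc()
```

```text
local x,y, tip z: 5.8 170.3 230.0 [-5.5  4.9 17.7]
```

The tip has caught the rebate shoulder. I back off a little, lower, and go on.

Request:
jog_arm([
  [0,[0.008,0,-0.003],0],
  [0,[0.012,0,0],0],
  [0,[0,0,0.005],0],
  [0,[0,0,0.005],0],
  [0,[0,0,0],0],
  [0,[0,0,0],0],
])

```text
clock: 32.15
tcp_pos: [612.4, 178.9, 224.4]
orientation: [-0.0, 0.737, 0.676, -0.001]
force: [-0.2, -1.2, -1.2]
opening: 0.2
grip_force: 0.0
```

Run:
```python
from m import *
loc(); leaves(shot("top")); leaves(shot("side"))
```

```text
local x,y, tip z: 4.4 189.3 216.4 [-0.2 -1.2 -1.2]
rebated 378 angle pct [1.55 1.56 1.56 1.59 1.66]
flanged 1782 angle pct [1.76 1.78 1.79 1.83 1.86]
rebated 3940 angle pct [1.61 1.68 1.72 1.8  1.91]
flanged 4661 angle pct [1.72 1.76 1.78 1.82 1.86]
```

Request:
jog_arm([
  [0,[-0.011,0,0.002],0],
  [0,[-0.011,0,0.002],0],
  [0,[-0.0085,0,0],0],
  [0,[-0.0085,0,0],0],
  [0,[-0.008,0,0.0015],0],
  [0,[-0.0085,0,0.0015],0],
  [0,[-0.008,0,0.0025],0],
  [0,[-0.008,0,0.0025],0],
  [0,[-0.0075,0,0.004],0],
  [0,[-0.0075,0,0.004],0],
  [0,[-0.007,0,0.005],0],
  [0,[-0.007,0,0.005],0],
])

```text
clock: 33.45
tcp_pos: [604.2, 78.2, 195.1]
orientation: [0.0, 0.737, 0.676, -0.0]
force: [0.1, 0.5, 2.0]
opening: 0.6
grip_force: 0.9
```

Run:
```python
from m import *
loc()
```

```text
local x,y, tip z: 4.8 88.2 187.1 [0.1 0.5 2. ]
```

Exactly as planned, so I continue to shut.

Request:
jog_arm([
  [0,[-0.006,0,0.006],0],
  [0,[-0.006,0,0.006],0],
  [0,[-0.005,0,0.007],0],
  [0,[-0.005,0,0.007],0],
  [0,[-0.004,0,0.007],0],
  [0,[-0.004,0,0.008],0],
  [0,[-0.003,0,0.008],0],
  [0,[-0.003,0,0.008],0],
  [0,[-0.002,0,0.006],0],
  [0,[-0.002,0,0.005],0],
  [0,[0,0,0.002],0],
  [0,[0,0,0],0],
])

```text
clock: 34.65
tcp_pos: [600.5, 39.2, 125.1]
orientation: [-0.0, 0.737, 0.676, -0.0]
force: [-0.2, -0.5, 0.6]
opening: 0.3
grip_force: 0.0
```

Run:
```python
from m import *
loc()
```

```text
local x,y, tip z: 4.5 49.0 117.1 [-0.2 -0.5  0.6]
```

Request:
jog_arm([
  [0,[0,0,0.001],0],
  [0,[0,0,0.001],0],
  [0,[0,0,0.001],0],
  [0,[0,0,0],0],
  [0,[0,0,0],0],
])

```text
clock: 35.15
tcp_pos: [601.1, 39.1, 123.3]
orientation: [0.0, 0.737, 0.676, 0.0]
force: [-1.5, -0.4, 3.3]
opening: 0.3
grip_force: 1.9
```

Request:
jog_arm([
  [0,[0,0,0.001],0],
  [0,[0,0,0.001],0],
  [0,[0,0,0.001],0],
  [0,[0,0,0],0],
  [0,[0,0,0],0],
])

```text
clock: 35.65
tcp_pos: [601.1, 39.1, 123.2]
orientation: [0.0, 0.737, 0.676, 0.0]
force: [-8.2, -0.8, 17.0]
opening: 0.2
grip_force: 8.1
```

The rebated leaf is firmly shut (the tool stops at 123 mm with 17 N). Now over to the outside of the flanged leaf.

Request:
jog_arm([
  [0,[0,0,-0.02],0],
  [0,[0,0,-0.04],0],
  [0,[0,0,-0.04],0],
  [0,[0,0,-0.04],0],
  [0,[0,0,-0.04],0],
  [0,[0,0,-0.04],0],
  [0,[-0.02,0,-0.01],0],
  [0,[-0.035,0,0],0],
  [0,[-0.035,0,0],0],
  [0,[-0.035,0,0],0],
  [0,[-0.035,0,0],0],
  [0,[-0.035,0,0],0],
])

```text
clock: 36.85
tcp_pos: [583.8, -156.3, 349.1]
orientation: [-0.0, 0.737, 0.676, 0.0]
force: [-0.5, -0.3, -0.6]
opening: 0.2
grip_force: 0.0
```

Request:
jog_arm([
  [0,[-0.035,0,0],0],
  [0,[-0.035,0,0],0],
  [0,[-0.03,0,0],0],
  [0,[0,0,0],0],
  [0,[0,0,0],0],
])

```text
clock: 37.35
tcp_pos: [575.3, -255.0, 348.9]
orientation: [-0.001, 0.737, 0.676, 0.0]
force: [-0.2, -0.2, 0.1]
opening: 0.5
grip_force: 0.0
```

Run:
```python
from m import *
loc();leaves(shot("side"))
```

```text
local x,y, tip z: 4.7 -246.2 340.9 [-0.2 -0.2  0.1]
rebated 2917 angle pct [0.12 0.15 0.2  0.28 0.39]
flanged 4795 angle pct [1.7  1.76 1.78 1.81 1.86]
```

Request:
jog_arm([
  [0,[0,0,0.03],0],
  [0,[0,0,0.03],0],
  [0,[0,0,0.03],0],
  [0,[0,0,0.025],0],
  [0,[0,0,0.008],0],
  [0,[0.012,0,0],0],
  [0,[0.012,0,0],0],
  [0,[0.012,0,0],0],
  [0,[0.012,0,0],0],
  [0,[0.012,0,0],0],
  [0,[0.012,0,0],0],
  [0,[0,0,0],0],
])

```text
clock: 38.6
tcp_pos: [581.8, -181.1, 226.9]
orientation: [-0.0, 0.736, 0.677, 0.001]
force: [-0.9, 0.2, 0.1]
opening: 0.3
grip_force: 0.0
```

Run:
```python
from m import *
loc();leaves(shot("side"))
```

```text
local x,y, tip z: 4.8 -172.0 218.9 [-0.9  0.2  0.1]
rebated 2903 angle pct [0.12 0.15 0.2  0.28 0.39]
flanged 4383 angle pct [1.46 1.51 1.53 1.56 1.6 ]
```

Request:
jog_arm([
  [0,[0.008,0,0],0],
  [0,[0.008,0,0],0],
  [0,[0.008,0,0],0],
  [0,[0.009,0,0.0015],0],
  [0,[0.0085,0,0.002],0],
  [0,[0.0085,0,0.003],0],
  [0,[0.0085,0,0.003],0],
  [0,[0.008,0,0.004],0],
  [0,[0.008,0,0.004],0],
  [0,[0.007,0,0.005],0],
  [0,[0.007,0,0.005],0],
  [0,[0,0,0],0],
])

```text
clock: 39.85
tcp_pos: [588.9, -93.4, 198.0]
orientation: [-0.001, 0.737, 0.676, 0.0]
force: [0.4, -0.2, -0.7]
opening: 0.2
grip_force: 0.0
```

Run:
```python
from m import *
loc()
```

```text
local x,y, tip z: 4.3 -84.1 190.0 [ 0.4 -0.2 -0.7]
```

Request:
jog_arm([
  [0,[0.006,0,0.006],0],
  [0,[0.006,0,0.006],0],
  [0,[0.0055,0,0.007],0],
  [0,[0.0055,0,0.007],0],
  [0,[0.0045,0,0.0075],0],
  [0,[0.004,0,0.008],0],
  [0,[0.003,0,0.008],0],
  [0,[0.003,0,0.008],0],
  [0,[0.002,0,0.007],0],
  [0,[0.002,0,0.006],0],
  [0,[0,0,0.002],0],
  [0,[0,0,0],0],
])

```text
clock: 41.05
tcp_pos: [592.4, -53.4, 126.0]
orientation: [-0.001, 0.737, 0.676, -0.0]
force: [0.4, -0.0, -0.3]
opening: 0.8
grip_force: 0.0
```

Request:
jog_arm([
  [0,[0,0,0.001],0],
  [0,[0,0,0.001],0],
  [0,[0,0,0.001],0],
  [0,[0,0,0],0],
  [0,[0,0,0],0],
])

```text
clock: 41.55
tcp_pos: [592.8, -53.5, 123.7]
orientation: [0.0, 0.737, 0.676, 0.0]
force: [-0.0, -0.2, 0.6]
opening: 0.7
grip_force: 0.1
```

Request:
jog_arm([
  [0,[0,0,0.001],0],
  [0,[0,0,0.001],0],
  [0,[0,0,0.001],0],
  [0,[0,0,0.001],0],
  [0,[0,0,0],0],
  [0,[0,0,0],0],
])

```text
clock: 42.15
tcp_pos: [593.0, -53.5, 123.1]
orientation: [0.0, 0.737, 0.676, -0.0]
force: [-7.7, 0.7, 15.0]
opening: 0.4
grip_force: 7.5
```

It reaches the same height and stop. I lift away, check, then hand in.

Request:
jog_arm([
  [0,[0,0,-0.02],0],
  [0,[0,0,-0.04],0],
  [0,[0,0,-0.04],0],
  [0,[0,0,-0.04],0],
  [0,[0,-0.03,-0.03],0],
  [0,[0,-0.04,-0.01],0],
  [0,[0,-0.04,0],0],
  [0,[0,-0.04,0],0],
  [0,[0,0,0],0],
  [0,[0,0,0],0],
])

```text
clock: 43.15
tcp_pos: [443.3, -40.6, 300.0]
orientation: [0.001, 0.737, 0.676, 0.001]
force: [0.4, -0.6, 0.3]
opening: 0.5
grip_force: 0.0
```

Run:
```python
from m import *
s=shot("side");save(s,"pics/s9.png",(160,130,460,350),2.5)
P=cloud(s).reshape(-1,3);e=P[:,:2]-C;x=e@X;y=e@Y
for a in(-140,-100,-60,-30,-5,5,12,25,60,100,140):
    q=P[(abs(x)<140)&(abs(y-a)<4)&(P[:,2]>90)&(P[:,2]<180)];print(a,len(q),np.percentile(q[:,2],[25,50,75]).round(1) if len(q) else "")
```

```text
-140 175 [115.  116.5 117.6]
-100 188 [115.  116.4 117.9]
-60 189 [115.1 116.6 118.2]
-30 191 [115.6 116.7 118.1]
-5 200 [115.3 116.6 117.9]
5 215 [115.2 116.2 117.8]
12 233 [114.8 116.2 117.8]
25 196 [114.9 116.4 117.5]
60 226 [115.  116.5 117.8]
100 240 [115.3 116.9 118. ]
140 271 [115.1 116.6 117.8]
```

View pics/s9.png

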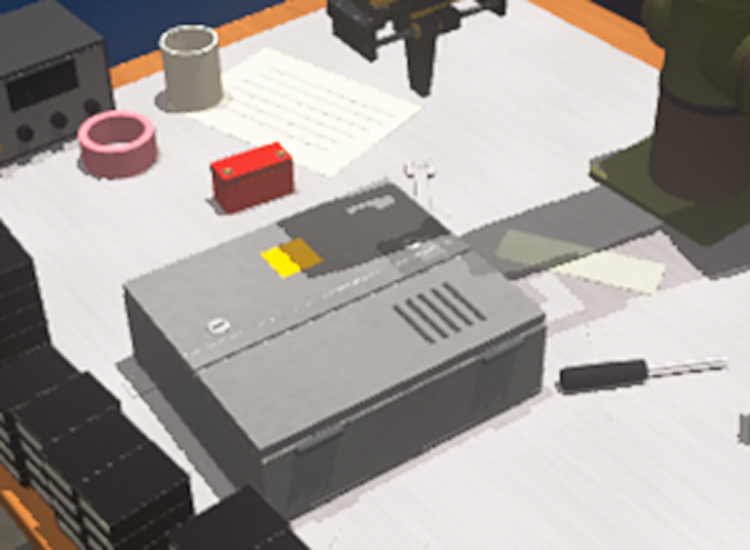

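Both leaves lie flat and level at 116 mm across the whole width, with the flange seam at about (330,310) in the crop. The bystanders are undisturbed.

```bash
python3 -c "
from station import manip
print(manip.hand_in())"
```

```text
the job is handed in; nothing more can be done
None
```

I handed the job in after 43 s of robot time: both packs in the bay, breaker tripped and reset, rebated leaf shut first, then the flanged leaf over it; the hand-in reported no verdict.

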